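# Grease the bearing with a push-type gun

### The arm

A 6-joint arm with a two-finger parallel gripper is mounted at the origin on the work surface. World frame = base frame: x ahead of the robot, y to its left, z up, the work surface at z = 0. Lengths are in m, angles in rad, forces in N, time in s.
With the tool pointing down it reaches from about 0.375 to 0.925 m from the base axis. Payload 5.7 kg.
Tool frame: the origin (TCP) lies at the very end of the fingers, on their centre line; the grasp point (between the pads) lies 19 mm behind it; z points along the fingers, y is the direction in which the jaws open and shut (so a half turn about z gives the same grasp; the last joint's range is limited). The gripper opens to 85 mm and grips with 20 to 120 N. Pads are 22 mm wide; open, the fingers measure 114 mm over their backs; the gripper's body (76 mm by 85 mm) begins 54 mm behind the grasp point. The pads swing forward as they close: fully open they stand 13 mm farther back than shut.
Start: joints at [1.017, 0.359, 1.51, -0, 1.272, -0.115], TCP at [0.255, 0.543, 0.199] pointing down, gripper open.
Joint ranges: [-2.97, 2.97], [-1.01, 2.36], [0.21, 2.38], [-0.96, 4.11], [0.2, 2.71], [-2.98, 2.98]. Speed limits (rad/s): [2.39, 2.39, 3.14, 3.14, 3.14, 3.14].

### API

Orientations are given as a 3x3 rotation matrix whose columns are the frame's x, y, z axes.
In Python, from workcell import manip, grab_frame gives the robot as it stands.
- The arm moves only by the tool move_arm, never from a script. Its argument "steps" is a list of rows, each a list of 3 entries, a list of its own where there are three numbers: the shift along the tool's x, y, z in m, then the turn, a rotation vector about the tool's x, y, z in rad, then the opening, from 0 (shut) to 1 (fully open). In form: [[[x, y, z], [wx, wy, wz], gripper], ...]. A call has 1 to 20 rows; each row is the pose to reach, as a shift and turn from the pose commanded when the call began, along the tool's axes at that moment; what a row does not reach only later rows make up. A row lasts 1/12 s, in which the tool goes at most 41.7 mm and 7.16 degrees, less where a joint would pass 70% of its speed; a pose out of reach is approached as far as the arm can. A call with a gripper value outside its range is refused whole. The fingers move at their own pace and stop on an object; "newtons" is the grip in N (left out, the last holds). Time passes only in rows, so rows that repeat a pose let the fingers close. It gives the time, the measured TCP pose, the force and the opening at its end, in the units of the state.
- manip.get_state(): the state, without advancing time (a new reading comes with each control period).
- grab_frame(name): name is "side" or "top" or "wrist"; returns a dict with "img" (420x560x3 uint8, blue, green, red), "vfov" (degrees; the focal length in pixels is half the picture's height over the tangent of half this angle, whatever the lens; pixels are square), "cx", "cy" (the principal point, pixels), "cam_to_world" (4x4, takes a point from camera to world coordinates). Camera axes: x right, y down, z forward; pixel columns grow to the right and rows downward; lengths in m; the calibration is good to about 2 mm. The wrist camera is an equidistant fisheye: a pixel r from the principal point sees the ray r / f radians off the axis. A picture is of the moment at which its call begins. There is no depth.
- manip.hand_in(): hands the job in, once; it reports no verdict.
The state is a dict: "time": time; "joint_positions": joint angles; "joint_vel": joint speeds; "joint_torque": joint torques, N m; "position": TCP position; "tool_rot": TCP orientation; "force": force on the tool from outside, world axes, zero at the start; "ft_torque": the same for the moment, N m; "opening": finger opening in m.
Only numpy, scipy, OpenCV 4.12 (cv2) and the standard library are available. Lean on these libraries where they do the work, as an engineer would, in place of code of your own. Each camera call takes 0.05 s, during which the arm holds its last target.

### The job

Take the red push-type grease gun out of its blue stand and press its coupler squarely, in line with the tilted nipple, onto the grease nipple on the green bearing until it snaps fully home; then keep pushing the barrel down against the gun's spring, past half of its stroke. Finish while still gripping the gun and holding it pressed there, without letting go. Leave the grease tin, wrench, spare bearing and push block where they are.

Things in the scene. Friction and masses are not known exactly. Their poses are not given: they have to be found in the camera images.
- gun: Grease gun, 0.35 kg, upright in its stand, nozzle down. Origin on its axis at the coupler's mouth, nozzle out; z along the axis to the domed end. Up z, mm: 0-29 steel coupler (34 across the mouth, 28 above), to 50 rod (16), to 72 red barrel (36), to 78 black flange (48), to 124 red grip (28 diameter: grip here at any yaw, fingertips just above the flange, which can take the push), to 132 dome.
- seat (a point): Bottom of the coupler's bore on the gun's axis, 22 mm inside the mouth; z along the axis to the domed end. Fully home, the nipple's tip touches it. The mouth is a 25 mm funnel narrowing within 6 mm to a 19 mm bore; four sprung balls 9.5 mm inside the mouth resist the 16 mm nipple head with about 6 N some 8 mm before the seat, then snap behind it and draw it home.
- nozzle (a joint): How far the coupler is pushed into the barrel against the gun's spring: 0 (out) to 0.012 m (end stop). The spring pushes with 10 N at the start of the stroke and 17 N at its end.
- stand: Gun stand, fixed: wooden foot 100 x 100 x 6 mm, upright blue tube 49 mm outside, 41 inside, rim 82 mm above the table. Origin under its centre. The gun stands in the tube, flange on the rim, mouth 10 mm above the table; it comes clear when lifted straight up by more than 75 mm.
- bearing: Green pillow-block bearing, fixed, on a grey plate 130 x 110 x 12 mm; a steel shaft stub (25 mm, 170 mm long) runs along its y, axis 52 mm up; the round housing reaches 86 mm up, with a boss on top to 96 mm. Origin under the plate's centre. The nipple leans towards its -x side.
- fitting: Brass and steel grease fitting on the bearing, stiff, leaning 17 to 34 degrees from vertical. Origin at its foot on the bearing's centre line, 100 mm above the table; z along the nipple to its tip, 44 mm away: brass foot (21 mm ball, then 19 mm across) to 20 mm, neck 11 mm across to 33 mm, steel head 16 mm across to 44 mm with a conical top.
- nipple_tip (a point): Centre of the top of the nipple's head; z points out along the nipple's axis (up and leaning). The coupler goes on along -z.
- grease_tin: Bystander: yellow tin, 72 mm diameter, 70 mm high, standing. Origin under its centre.
- wrench: Bystander: steel wrench 170 mm long, lying flat between robot and work.
- spare_bearing: Bystander: steel ring 62 mm across, 17 mm high, lying flat. Origin under its centre.
- push_block: Bystander: wooden push block 140 x 70 x 67 mm with a grip on top. Origin under its centre.

How it is judged:
On the way, in this order (a step that is already met when the one before it is completed fails the run):
1. the gun is lifted out of its stand in the gripper (height (world z) of seat above 0.115 m and contact force between the fingers and gun above 2 N), for 0.1 s.
2. the coupler has snapped home on the nipple, in line with it (distance between seat and nipple_tip below 0.004 m and angle between the z axis of seat and the z axis of nipple_tip, either way round below 0.14 rad), for 0.1 s.
At the end, for the whole second after the job is handed in: The coupler's seat is within 4 mm of the nipple's tip and its axis within 8 degrees of the nipple's, the nozzle is pushed in by more than 5.5 of its 12 mm, the gun presses on the fitting with more than 6 N, and the fingers still hold the gun (all of step 2 and value of joint nozzle above 0.0055 m and contact force between the fingers and gun above 2 N and contact force between gun and fitting above 6 N); the arm keeps its last pose, push and grip.
It fails at once if the grease tin is moved by more than 30 mm (distance of grease_tin from where it was at the start of the episode above 0.03 m).
It fails at once if the wrench is moved by more than 30 mm (distance of wrench from where it was at the start of the episode above 0.03 m).
It fails at once if the spare bearing is moved by more than 30 mm (distance of spare_bearing from where it was at the start of the episode above 0.03 m).
It fails at once if the push block is moved by more than 30 mm (distance of push_block from where it was at the start of the episode above 0.03 m).
It also fails if it takes over 40 s, if anything falls off the work surface, if the arm or the gripper's body presses on something with over 40 N, if the wrist force passes 120 N, or if a joint passes its speed limit or range.

## Working session

There is one attempt and no reset: what is moved stays moved. The work goes in short steps, Python scripts to look and compute and a tool call to move; the robot and the scene stay as the last step left them, time stands still between calls to the robot, and variables do not carry over. Pictures are saved under pics/ and viewed, and the job is handed in when it is done.

Besides the shell and the picture viewer there is one more tool, called as a command line: name --argument value ..., lists and objects as JSON in quotes. move_arm: Moves the arm, as the interface text tells. Its arguments: {"type":"object","properties":{"steps":{"type":"array","items":{"type":"array"}},"newtons":{"type":"number"}},"required":["steps"]}

```bash
mkdir -p pics; ls
python3 - <<'E'
from workcell import manip, grab_frame
import cv2,numpy as np
np.set_printoptions(precision=4,suppress=True)
for n in ["side","top","wrist"]:
    f=grab_frame(n); cv2.imwrite(f"pics/{n}0.png",f["img"]); print(n,f["vfov"],f["cx"],f["cy"]);print(np.array(f["cam_to_world"]))
    np.savez(f"pics/{n}0.npz",img=f["img"],vfov=f["vfov"],cx=f["cx"],cy=f["cy"],T=np.array(f["cam_to_world"]))
print(manip.get_state())
E
```

```text
pics
side 49.693836534791494 281.05793533134954 209.10725038722953
[[ 0.9888 -0.1035  0.1074  0.4474]
 [-0.148  -0.5926  0.7918 -0.9729]
 [-0.0183 -0.7988 -0.6013  0.8172]
 [ 0.      0.      0.      1.    ]]
top 49.27207030604367 275.8992264139934 205.20807467422912
[[-0.0246 -0.9839  0.1769  0.3968]
 [-0.9994  0.0201 -0.027  -0.0122]
 [ 0.023  -0.1774 -0.9839  1.1818]
 [ 0.      0.      0.      1.    ]]
wrist 65.70646984690485 284.0397625381484 206.79012859145493
[[ 0.425   0.8603  0.2814  0.1832]
 [ 0.9052 -0.4034 -0.134   0.5765]
 [-0.0017  0.3117 -0.9502  0.3723]
 [ 0.      0.      0.      1.    ]]
{'time': 0.15, 'joint_positions': array([ 1.0169,  0.3594,  1.5112, -0.    ,  1.2725, -0.1151]), 'joint_vel': array([-0.0002, -0.0008, -0.0047,  0.0003, -0.0009, -0.0007]), 'joint_torque': array([  0.0004, -52.8028, -27.8929,  -0.0004,   0.0084,  -0.    ]), 'position': array([0.2546, 0.5427, 0.1985]), 'tool_rot': array([[-0.9053,  0.4249, -0.0007],
       [ 0.4249,  0.9053, -0.0012],
       [ 0.0002, -0.0014, -1.    ]]), 'force': array([ 0.5943, -0.1471, -0.9785]), 'ft_torque': array([-0.019 , -0.0035, -0.0143]), 'opening': 0.08543087775655438}
```

View pics/side0.png

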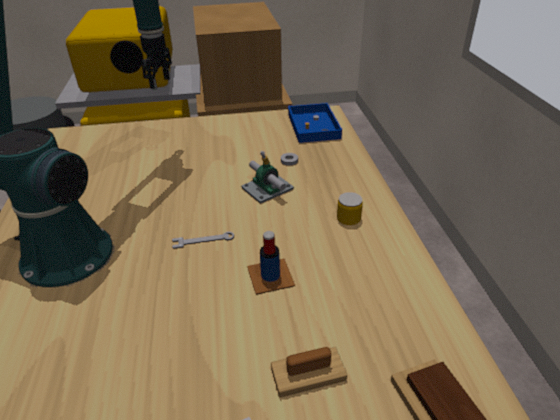

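View pics/top0.png

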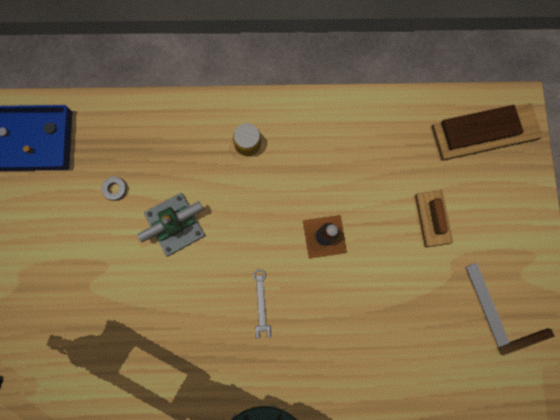

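View pics/wrist0.png

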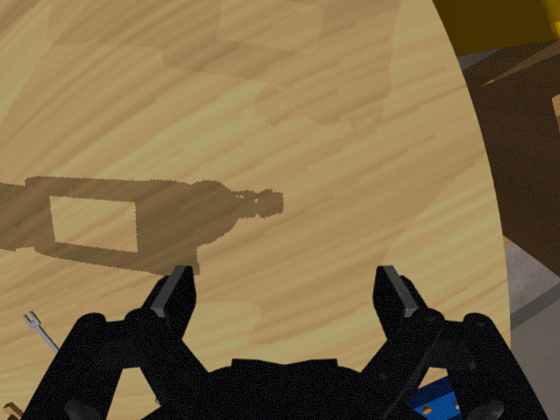

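The side view shows the gun in its stand at about (270,258), the bearing at (267,180) with its nipple at (265,160), and the tin at (349,208). The top view shows the gun dome at (332,231) and the nipple at about (168,219). Next I zoom in.

Run:
```python
import cv2,numpy as np
s=np.load("pics/side0.npz")["img"];t=np.load("pics/top0.npz")["img"]
def c(im,x,y,w,h,k): return cv2.resize(im[y:y+h,x:x+w],None,fx=k,fy=k,interpolation=cv2.INTER_CUBIC)
a=np.hstack([c(s,235,145,66,60,6),c(s,240,225,66,70,6)[:360]])
b=np.hstack([c(t,135,185,66,60,6)*1,c(t,300,208,66,60,6)])
cv2.imwrite("pics/cs.png",a);cv2.imwrite("pics/ct.png",np.clip(b*1.6,0,255).astype(np.uint8))
```

```text
(no output)
```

View pics/cs.png

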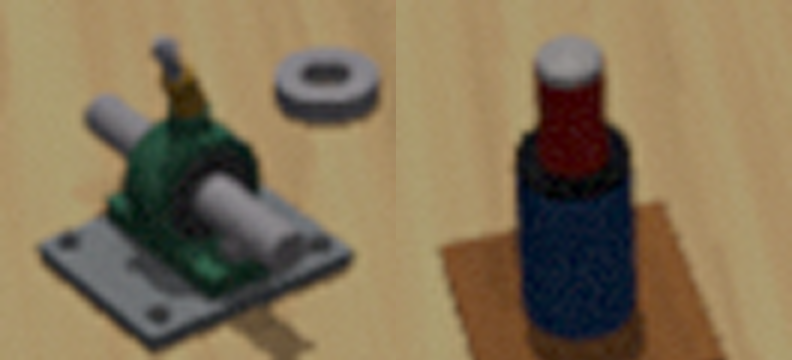

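View pics/ct.png

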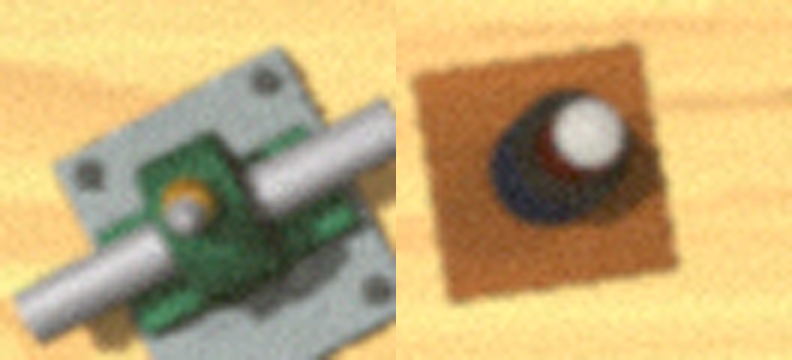

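```bash
cat > h.py <<'E'
import numpy as np,cv2
np.set_printoptions(precision=4,suppress=True)
def load(p):
    d=np.load(p); return dict(img=d["img"],vfov=float(d["vfov"]),cx=float(d["cx"]),cy=float(d["cy"]),T=d["T"])
def snap(n,name):
    from workcell import grab_frame
    f=grab_frame(n); cv2.imwrite(f"pics/{name}.png",f["img"])
    d=dict(img=f["img"],vfov=f["vfov"],cx=f["cx"],cy=f["cy"],T=np.array(f["cam_to_world"]))
    np.savez(f"pics/{name}.npz",**d); return d
def foc(d): return 210/np.tan(np.radians(d["vfov"])/2)
def ray(d,u,v,fish=False):
    x,y=(u-d["cx"])/foc(d),(v-d["cy"])/foc(d)
    if fish:
        r=np.hypot(x,y); s=np.sin(r)/max(r,1e-9); c=np.array([x*s,y*s,np.cos(r)])
    else: c=np.array([x,y,1.])
    c/=np.linalg.norm(c); return d["T"][:3,3],d["T"][:3,:3]@c
def proj(d,P,fish=False):
    P=np.atleast_2d(P); c=(P-d["T"][:3,3])@d["T"][:3,:3]
    if fish:
        h=np.hypot(c[:,0],c[:,1]); th=np.arctan2(h,c[:,2]); k=foc(d)*th/np.maximum(h,1e-12)
    else: k=foc(d)/c[:,2]
    return np.c_[d["cx"]+k*c[:,0],d["cy"]+k*c[:,1]]
def plane(d,u,v,z,fish=False):
    o,r=ray(d,u,v,fish); return o+r*(z-o[2])/r[2]
def tri(rays):
    A=np.zeros((3,3));b=np.zeros(3)
    for o,r in rays:
        M=np.eye(3)-np.outer(r,r);A+=M;b+=M@o
    p=np.linalg.solve(A,b); return p,[np.linalg.norm((np.eye(3)-np.outer(r,r))@(p-o)) for o,r in rays]
E
python3 - <<'E'
from h import *
s=load("pics/side0.npz");t=load("pics/top0.npz")
for n,a,b in [("dome",(269,235),(332.3,230)),("tip",(262.5,152),(166,220.3)),("brass",(265.6,159.8),(166.2,218))]:
    print(n,tri([ray(s,*a),ray(t,*b)]))
for n,d,pts,z in [("plate t",t,[(144.2,212.5),(181.7,192.5)],.012),
   ("plate s",s,[(241.5,186.5),(260.5,202.5),(293.8,187.5)],.012),
   ("stand t",t,[(369-66,220.5),(340,215.3),(346.5,252.5),(309.5,258)],.006)]:
    for p in pts: print(n,plane(d,*p,z))
print("wrench",plane(t,260,270,0),plane(t,263,337,0),"tin",plane(t,247,132,.07),"block",plane(t,435,215,.05))
E
```

```text
dome (array([ 0.5254, -0.1696,  0.1356]), [np.float64(0.001224657760368199), np.float64(0.0012246577603681928)])
tip (array([0.5552, 0.2117, 0.1384]), [np.float64(0.0007164588505113432), np.float64(0.0007164588505112145)])
brass (array([0.5647, 0.2181, 0.1068]), [np.float64(3.451840524889794e-05), np.float64(3.45184052490464e-05)])
plate t [0.595  0.2949 0.012 ]
plate t [0.6457 0.1995 0.012 ]
plate s [0.4852 0.227  0.012 ]
plate s [0.535 0.131 0.012]
plate s [0.6475 0.1925 0.012 ]
stand t [ 0.5664 -0.1139  0.006 ]
stand t [ 0.578 -0.211  0.006]
stand t [ 0.481 -0.223  0.006]
stand t [ 0.4691 -0.1272  0.006 ]
wrench [0.4419 0.0001 0.    ] [ 0.2763 -0.0043  0.    ] tin [0.7869 0.026  0.07  ] block [ 0.567  -0.4441  0.05  ]
```

```bash
cat >> h.py <<'E'
from scipy.spatial.transform import Rotation as Ro
def rel(p,Rt,st=None):
    from workcell import manip
    st=st or manip.get_state(); R=st["tool_rot"]
    return R.T@(np.array(p)-st["position"]), Ro.from_matrix(R.T@Rt).as_rotvec()
def down(az): # tool down, tool y at azimuth az (rad)
    y=np.array([np.cos(az),np.sin(az),0]); z=np.array([0,0,-1.]); return np.c_[np.cross(y,z),y,z]
E
python3 - <<'E'
from h import *
print(rel([.555,.24,.26],down(np.radians(20))))
E
```

```text
(array([-0.4005, -0.1465, -0.0613]), array([-0.0014,  0.0004,  0.7829]))
```

move_arm --steps '[[[-0.4, -0.146, -0.061], [0, 0, 0.783], 1], [[-0.4, -0.146, -0.061], [0, 0, 0.783], 1], [[-0.4, -0.146, -0.061], [0, 0, 0.783], 1], [[-0.4, -0.146, -0.061], [0, 0, 0.783], 1], [[-0.4, -0.146, -0.061], [0, 0, 0.783], 1], [[-0.4, -0.146, -0.061], [0, 0, 0.783], 1], [[-0.4, -0.146, -0.061], [0, 0, 0.783], 1], [[-0.4, -0.146, -0.061], [0, 0, 0.783], 1], [[-0.4, -0.146, -0.061], [0, 0, 0.783], 1], [[-0.4, -0.146, -0.061], [0, 0, 0.783], 1], [[-0.4, -0.146, -0.061], [0, 0, 0.783], 1], [[-0.4, -0.146, -0.061], [0, 0, 0.783], 1], [[-0.4, -0.146, -0.061], [0, 0, 0.783], 1], [[-0.4, -0.146, -0.061], [0, 0, 0.783], 1]]'

```text
time: 1.32
position: [0.5537, 0.2417, 0.2596]
tool_rot: [[-0.342, 0.94, -0.002], [0.94, 0.342, 0.0], [0.001, -0.002, -1.0]]
force: [-0.1, -0.5, 0.5]
opening: 0.0852
```

Run:
```python
from h import *
from workcell import manip
s=manip.get_state();print(s["time"],s["position"],s["joint_positions"],s["joint_vel"],s["tool_rot"])
d=snap("wrist","w1");print(d["T"])
```

```text
1.3167 [0.5537 0.2417 0.2596] [ 0.2968  0.3192  1.4176  0.0007  1.4065 -0.0527] [ 0.0181 -0.0046  0.007  -0.0051 -0.001  -0.0039] [[-0.3423  0.9396 -0.0019]
 [ 0.9396  0.3423  0.0002]
 [ 0.0008 -0.0017 -1.    ]]
[[ 0.9397  0.3256  0.1051  0.5275]
 [ 0.3421 -0.8929 -0.2928  0.3165]
 [-0.0015  0.3111 -0.9504  0.4336]
 [ 0.      0.      0.      1.    ]]
```

View pics/w1.png

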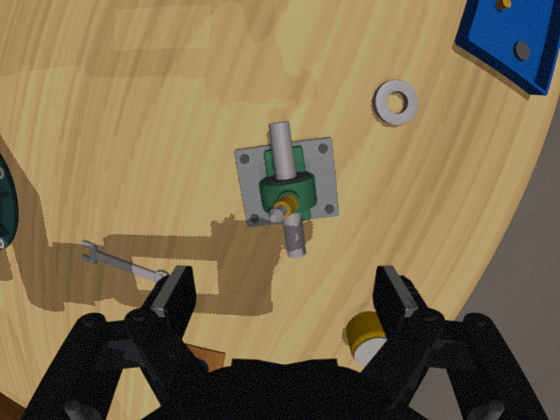

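The wrist view shows the brass foot at about (287,202), the nipple head at (274,214) and the plate corners at (236,150), (331,139), (338,214) and (247,226). I need a second viewpoint.

Run:
```python
from h import *
print(rel([.47,.16,.26],down(np.radians(20))))
```

```text
(array([-0.0484, -0.1066, -0.0002]), array([-0.0016, -0.0006,  0.0012]))
```

move_arm --steps '[[[-0.048, -0.107, 0.0], [0, 0, 0], 1], [[-0.048, -0.107, 0.0], [0, 0, 0], 1], [[-0.048, -0.107, 0.0], [0, 0, 0], 1], [[-0.048, -0.107, 0.0], [0, 0, 0], 1], [[-0.048, -0.107, 0.0], [0, 0, 0], 1]]'

```text
time: 1.78
position: [0.4686, 0.1597, 0.2603]
tool_rot: [[-0.343, 0.94, -0.001], [0.94, 0.343, 0.0], [0.0, -0.0, -1.0]]
force: [0.8, 1.1, -0.2]
opening: 0.0853
```

Run:
```python
from h import *
a=load("pics/w1.npz")
d=snap("wrist","w2");print(d["T"])
def c(im,x,y,w,h,k): return cv2.resize(im[y:y+h,x:x+w],None,fx=k,fy=k,interpolation=cv2.INTER_CUBIC)
cv2.imwrite("pics/cw1.png",np.hstack([c(a["img"],225,110,130,160,3.0)]))
p=proj(d,[[.565,.212,.1]],True)[0];print(p)
x,y=int(p[0])-65,max(0,int(p[1])-80);print(x,y)
cv2.imwrite("pics/cw2.png",np.hstack([c(a["img"],225,110,130,160,3.0),c(d["img"],x,y,130,160,3)]))
```

```text
[[ 0.9396  0.3254  0.1065  0.4422]
 [ 0.3424 -0.8928 -0.2927  0.2344]
 [-0.0002  0.3115 -0.9503  0.4342]
 [ 0.      0.      0.      1.    ]]
[384.0899 165.8323]
319 85
```

View pics/cw2.png

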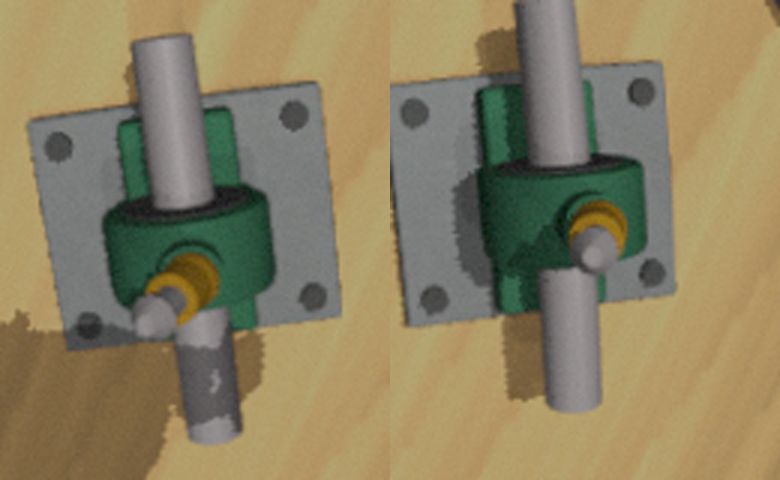

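View pics/w2.png

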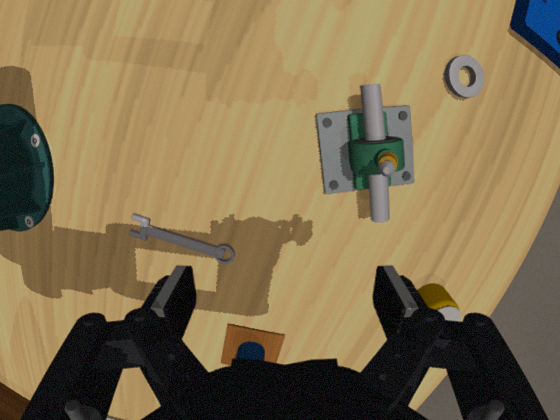

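```bash
cat > fit.py <<'E'
from h import *
from scipy.optimize import least_squares
s=load("pics/side0.npz");t=load("pics/top0.npz");a=load("pics/w1.npz");b=load("pics/w2.npz")
tips=[(a,(273.2,217.8),True),(b,(388.5,170.5),True),(s,(262.3,152),False),(t,(166.2,220.2),False)]
print("tip wrist",tri([ray(d,*p,f) for d,p,f in tips[:2]]));print("tip side/top",tri([ray(d,*p,f) for d,p,f in tips[2:]]))
print("tip all",tri([ray(d,*p,f) for d,p,f in tips]))
L=.065;W=.055;Z=.012
C=lambda q:np.array([[sx*L,sy*W,Z] for sx,sy in q])
obs=[(a,True,C([(-1,1),(1,1),(1,-1),(-1,-1)]),[(235,150.3),(331.3,137.7),(338.7,215.3),(247.7,226.7)]),
(b,True,C([(1,1),(1,-1),(-1,-1)]),[(409,105.7),(414.3,182.7),(324.7,193.3)]),
(t,False,C([(-1,1) ,(1,1)][::1]),None),]
def world(x,P):
    c,s_=np.cos(x[2]),np.sin(x[2]);R=np.array([[c,-s_,0],[s_,c,0],[0,0,1]]);return P@R.T+[x[0],x[1],0]
def res(x,sel):
    return np.concatenate([(proj(d,world(x,P),f)-np.array(o)).ravel() for d,f,P,o in sel])
for nm,sel in [("w1",obs[:1]),("w2",obs[1:2]),("both",obs[:2])]:
    r=least_squares(res,[.565,.212,.5],args=(sel,));print(nm,r.x,np.degrees(r.x[2]),np.sqrt(np.mean(r.fun**2)))
E
python3 fit.py
```

```text
tip wrist (array([0.5541, 0.213 , 0.1444]), [np.float64(0.0007041712876532216), np.float64(0.0007041712876532423)])
tip side/top (array([0.5549, 0.2111, 0.1388]), [np.float64(0.00031354428993700064), np.float64(0.0003135442899368861)])
tip all (array([0.5551, 0.2116, 0.1389]), [np.float64(0.0010271112996660372), np.float64(0.0016130769858461206), np.float64(0.00029772120698658643), np.float64(0.0007124591887584801)])
w1 [0.5682 0.2192 0.4802] 27.51514150415456 0.8148852415016805
w2 [0.5666 0.2189 0.4821] 27.624447448064533 0.7405634975414274
both [0.5676 0.2191 0.4803] 27.518209859619677 0.8788993871576443
```

```bash
cat > fit2.py <<'E'
from fit import *
def axis(x): # x,y,yaw,tilt
    th=x[3];az=x[2]+np.pi; return np.array([np.sin(th)*np.cos(az),np.sin(th)*np.sin(az),np.cos(th)])
def R2(x):
    r=[res(x,obs[:2])/1.0]
    tip=np.array([x[0],x[1],.1])+.044*axis(x)
    for d,p,f in tips: r.append((proj(d,tip,f)-np.array(p)).ravel()/1.0)
    return np.concatenate(r)
r=least_squares(R2,[.567,.219,.48,.4]);x=r.x
print("joint",x,np.degrees(x[2:]));print(r.fun.reshape(-1,2))
tip=np.array([x[0],x[1],.1])+.044*axis(x);print("tip",tip,axis(x))
if __name__=="__main__":
    outs=[]
    n=axis(x);e1=np.cross(n,[0,0,1]);e1/=np.linalg.norm(e1);e2=np.cross(n,e1);ph=np.linspace(0,2*np.pi,60)
    for d,f,cx,cy,k,w,h in [(a,True,280,205,6,64,64),(b,True,385,160,6,64,64),(s,False,267,165,6,64,50),(t,False,172,222,6,64,50)]:
        x0,y0=cx-w//2,cy-h//2
        im=cv2.resize(d["img"][y0:y0+h,x0:x0+w],None,fx=k,fy=k,interpolation=cv2.INTER_CUBIC);im=np.clip(im*1.3,0,255).astype(np.uint8)
        for hh,rr,col in [(.0,.0105,(0,255,255)),(.02,.0095,(0,255,255)),(.033,.008,(0,0,255)),(.040,.008,(0,0,255)),(.044,.002,(255,0,255))]:
            P=np.array([x[0],x[1],.1])+hh*n+rr*(np.cos(ph)[:,None]*e1+np.sin(ph)[:,None]*e2)
            u=((proj(d,P,f)-[x0,y0]+.5)*k).astype(int);cv2.polylines(im,[u],True,col,1)
        Pl=world(x,np.array([[sx*L,sy*W,z] for z in (0,.012) for sx,sy in [(-1,-1),(1,-1),(1,1),(-1,1)]]))
        u=((proj(d,Pl,f)-[x0,y0]+.5)*k).astype(int)
        cv2.polylines(im,[u[4:]],True,(255,255,0),1)
        outs.append(im)
    cv2.imwrite("pics/ov.png",np.vstack([np.hstack(outs[:2])[:300],np.hstack(outs[2:])]))
E
python3 fit2.py
```

```text
tip wrist (array([0.5541, 0.213 , 0.1444]), [np.float64(0.0007041712876532216), np.float64(0.0007041712876532423)])
tip side/top (array([0.5549, 0.2111, 0.1388]), [np.float64(0.00031354428993700064), np.float64(0.0003135442899368861)])
tip all (array([0.5551, 0.2116, 0.1389]), [np.float64(0.0010271112996660372), np.float64(0.0016130769858461206), np.float64(0.00029772120698658643), np.float64(0.0007124591887584801)])
w1 [0.5682 0.2192 0.4802] 27.51514150415456 0.8148852415016805
w2 [0.5666 0.2189 0.4821] 27.624447448064533 0.7405634975414274
both [0.5676 0.2191 0.4803] 27.518209859619677 0.8788993871576443
joint [0.5676 0.219  0.4805 0.3386] [27.531  19.4023]
[[-1.7357 -0.4726]
 [ 0.5238 -0.7601]
 [ 0.4463  0.6436]
 [-0.9644  0.6744]
 [ 1.6454 -0.8519]
 [ 0.2578  0.5906]
 [ 0.1701  0.9322]
 [ 0.6831  0.5427]
 [-0.9867 -0.3721]
 [-0.268  -0.9427]
 [-0.7588 -0.1894]]
tip [0.5547 0.2123 0.1415] [-0.2946 -0.1536  0.9432]
```

View pics/ov.png

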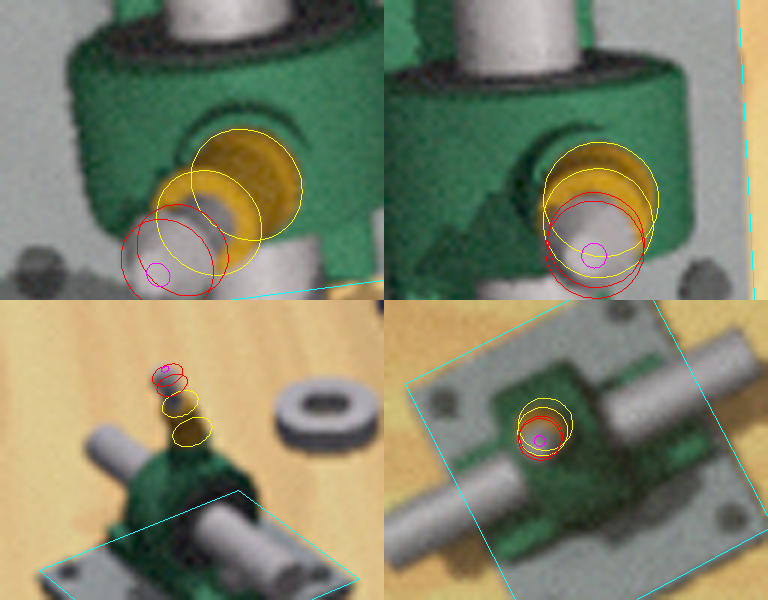

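Run:
```python
from h import *
az=np.radians(27);t=np.radians(40)
R=Ro.from_rotvec(t*np.array([np.cos(az),np.sin(az),0])).as_matrix()@down(az)
print(R); print(rel([.53,.27,.24],R))
```

```text
[[-0.3478  0.891  -0.2918]
 [ 0.6826  0.454   0.5727]
 [ 0.6428  0.     -0.766 ]]
(array([0.0826, 0.0937, 0.0207]), array([ 0.0434,  0.697 , -0.1159]))
```

Run:
```python
from h import *
az=np.radians(27);t=-np.radians(40)
R=Ro.from_rotvec(t*np.array([np.cos(az),np.sin(az),0])).as_matrix()@down(az)
print(R); print(rel([.53,.27,.24],R)); d=load("pics/w2.npz")
```

```text
[[-0.3478  0.891   0.2918]
 [ 0.6826  0.454  -0.5727]
 [-0.6428 -0.     -0.766 ]]
(array([0.0826, 0.0937, 0.0207]), array([-0.0412, -0.6975, -0.1167]))
```

move_arm --steps '[[[0.083, 0.094, 0.021], [-0.041, -0.698, -0.117], 1], [[0.083, 0.094, 0.021], [-0.041, -0.698, -0.117], 1], [[0.083, 0.094, 0.021], [-0.041, -0.698, -0.117], 1], [[0.083, 0.094, 0.021], [-0.041, -0.698, -0.117], 1], [[0.083, 0.094, 0.021], [-0.041, -0.698, -0.117], 1], [[0.083, 0.094, 0.021], [-0.041, -0.698, -0.117], 1], [[0.083, 0.094, 0.021], [-0.041, -0.698, -0.117], 1], [[0.083, 0.094, 0.021], [-0.041, -0.698, -0.117], 1]]'

```text
time: 2.5
position: [0.5298, 0.2725, 0.2371]
tool_rot: [[-0.353, 0.889, 0.291], [0.68, 0.457, -0.573], [-0.642, -0.004, -0.766]]
force: [-0.0, -0.9, -0.1]
opening: 0.0855
```

Run:
```python
from h import *
from workcell import manip
d=snap("wrist","w3");print(d["T"],manip.get_state()["joint_positions"])
p=proj(d,[[.5676,.219,.1],[.5547,.2123,.1415]],True);print(p)
```

```text
[[ 0.8894  0.2443  0.3863  0.4517]
 [ 0.457  -0.4679 -0.7565  0.4266]
 [-0.0041  0.8494 -0.5278  0.3188]
 [ 0.      0.      0.      1.    ]] [ 0.7773  0.4801  1.456  -0.6617  1.4779  0.4611]
[[293.2342 145.6579]
 [277.866  179.1848]]
```

View pics/w3.png

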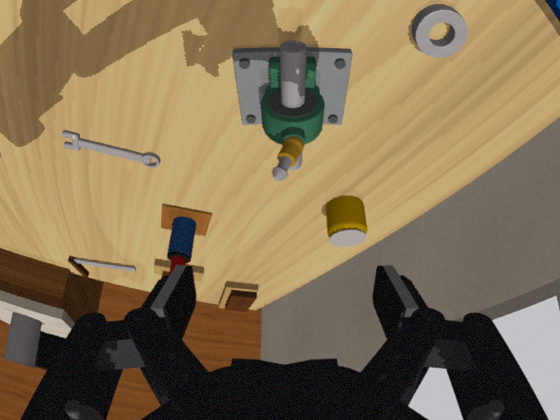

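Run:
```python
from fit import *
def ov(x,tip_az=None):
    pass
from fit2 import x,axis
d=load("pics/w3.npz");k=9;x0,y0,w,h=250,120,70,66
n=axis(x);e1=np.cross(n,[0,0,1]);e1/=np.linalg.norm(e1);e2=np.cross(n,e1);ph=np.linspace(0,2*np.pi,60)
raw=cv2.resize(d["img"][y0:y0+h,x0:x0+w],None,fx=k,fy=k,interpolation=cv2.INTER_CUBIC);im=raw.copy()
for hh,rr,col in [(.0,.0105,(0,255,255)),(.02,.0095,(0,255,255)),(.033,.008,(0,0,255)),(.040,.008,(0,0,255)),(.044,.002,(255,0,255))]:
    P=np.array([x[0],x[1],.1])+hh*n+rr*(np.cos(ph)[:,None]*e1+np.sin(ph)[:,None]*e2)
    u=((proj(d,P,True)-[x0,y0]+.5)*k).astype(int);cv2.polylines(im,[u],True,col,1)
cv2.imwrite("pics/ov3.png",im)
```

```text
tip wrist (array([0.5541, 0.213 , 0.1444]), [np.float64(0.0007041712876532216), np.float64(0.0007041712876532423)])
tip side/top (array([0.5549, 0.2111, 0.1388]), [np.float64(0.00031354428993700064), np.float64(0.0003135442899368861)])
tip all (array([0.5551, 0.2116, 0.1389]), [np.float64(0.0010271112996660372), np.float64(0.0016130769858461206), np.float64(0.00029772120698658643), np.float64(0.0007124591887584801)])
w1 [0.5682 0.2192 0.4802] 27.51514150415456 0.8148852415016805
w2 [0.5666 0.2189 0.4821] 27.624447448064533 0.7405634975414274
both [0.5676 0.2191 0.4803] 27.518209859619677 0.8788993871576443
joint [0.5676 0.219  0.4805 0.3386] [27.531  19.4023]
[[-1.7357 -0.4726]
 [ 0.5238 -0.7601]
 [ 0.4463  0.6436]
 [-0.9644  0.6744]
 [ 1.6454 -0.8519]
 [ 0.2578  0.5906]
 [ 0.1701  0.9322]
 [ 0.6831  0.5427]
 [-0.9867 -0.3721]
 [-0.268  -0.9427]
 [-0.7588 -0.1894]]
tip [0.5547 0.2123 0.1415] [-0.2946 -0.1536  0.9432]
```

View pics/ov3.png

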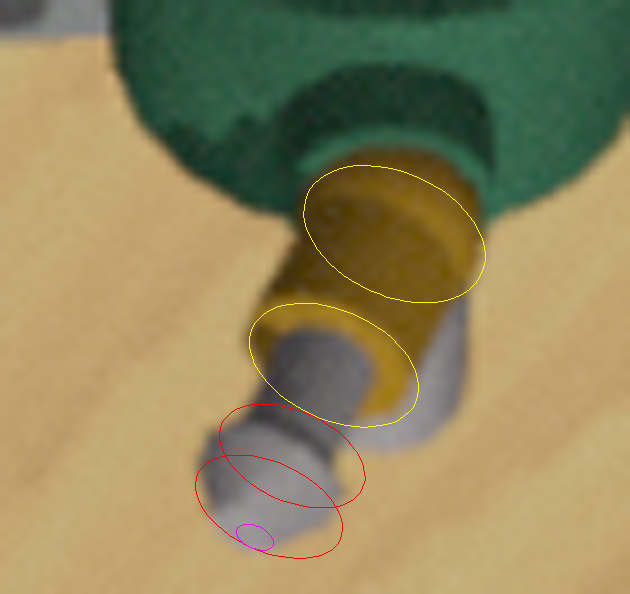

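The overlay agrees with the image within about 1 px (the apex is at (278,180)), so I have the nipple. Next is the gun.

Run:
```python
from h import *
print(rel([.5245,-.169,.24],down(np.radians(-15))))
```

```text
(array([-0.2993, -0.206 ,  0.2489]), array([0.2539, 0.6655, 0.7046]))
```

move_arm --steps '[[[-0.299, -0.206, 0.249], [0.254, 0.665, 0.705], 1], [[-0.299, -0.206, 0.249], [0.254, 0.665, 0.705], 1], [[-0.299, -0.206, 0.249], [0.254, 0.665, 0.705], 1], [[-0.299, -0.206, 0.249], [0.254, 0.665, 0.705], 1], [[-0.299, -0.206, 0.249], [0.254, 0.665, 0.705], 1], [[-0.299, -0.206, 0.249], [0.254, 0.665, 0.705], 1], [[-0.299, -0.206, 0.249], [0.254, 0.665, 0.705], 1], [[-0.299, -0.206, 0.249], [0.254, 0.665, 0.705], 1], [[-0.299, -0.206, 0.249], [0.254, 0.665, 0.705], 1], [[-0.299, -0.206, 0.249], [0.254, 0.665, 0.705], 1], [[-0.299, -0.206, 0.249], [0.254, 0.665, 0.705], 1], [[-0.299, -0.206, 0.249], [0.254, 0.665, 0.705], 1], [[-0.299, -0.206, 0.249], [0.254, 0.665, 0.705], 1]]'

```text
time: 3.63
position: [0.5239, -0.174, 0.243]
tool_rot: [[0.267, 0.964, 0.005], [0.964, -0.267, -0.003], [-0.001, 0.006, -1.0]]
force: [-0.4, 0.5, 0.3]
opening: 0.0852
```

Run:
```python
from h import *
from workcell import manip
d=snap("wrist","g1")
for z in (.142,.134,.088): 
  print(z,proj(d,[[.5245,-.169,z]],True))
print(manip.get_state()["joint_positions"])
im=d["img"].copy();ph=np.linspace(0,6.283,60)
for z,r in[(.134,.014),(.088,.024),(.082,.0245)]:
    P=np.c_[.5245+r*np.cos(ph),-.169+r*np.sin(ph),0*ph+z];cv2.polylines(im,[np.round(proj(d,P,True)).astype(int)],True,(0,255,255),1)
cv2.imwrite("pics/g1o.png",cv2.resize(im[60:340,160:400],None,fx=2,fy=2,interpolation=cv2.INTER_CUBIC))
```

```text
0.142 [[281.2618 190.0805]]
0.134 [[281.2776 187.7377]]
0.088 [[281.3555 176.3568]]
[-0.4432  0.2482  1.5609  0.0001  1.3275 -0.175 ]
```

View pics/g1o.png

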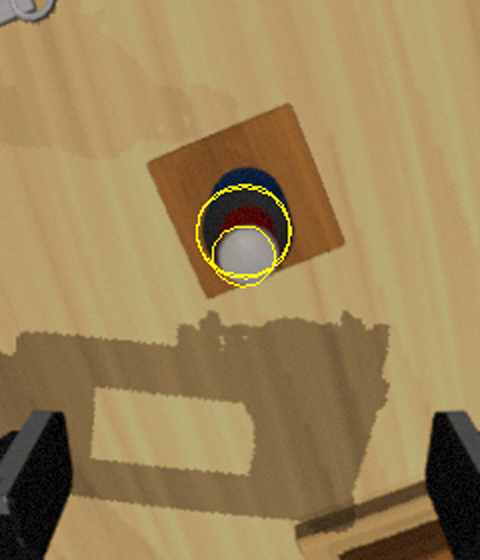

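Run:
```python
from h import *
from workcell import manip
s=manip.get_state();print(s["position"],s["tool_rot"]);print(rel([.5245,-.1692,.091],down(np.radians(-15))))
```

```text
[ 0.5237 -0.1723  0.2427] [[ 0.265   0.9642  0.0046]
 [ 0.9642 -0.265  -0.002 ]
 [-0.0007  0.0049 -1.    ]]
(array([ 0.0033, -0.0008,  0.1517]), array([ 0.0049,  0.0007, -0.0064]))
```

move_arm --steps '[[[0, 0, 0.035], [0, 0, 0], 1], [[0, 0, 0.075], [0, 0, 0], 1], [[0, 0, 0.11], [0, 0, 0], 1], [[0, 0, 0.13], [0, 0, 0], 1], [[0, 0, 0.13], [0, 0, 0], 1], [[0, 0, 0.13], [0, 0, 0], 1]]'

```text
time: 4.18
position: [0.5234, -0.1696, 0.1113]
tool_rot: [[0.26, 0.966, 0.0], [0.966, -0.26, -0.001], [-0.001, 0.001, -1.0]]
force: [1.1, 0.4, 0.9]
opening: 0.0853
```

Run:
```python
from h import *
from workcell import manip
d=snap("wrist","g2")
s=manip.get_state();print(s["position"],s["tool_rot"],s["force"]);print(rel([.5245,-.1692,.091],down(np.radians(-15))))
```

```text
[ 0.5247 -0.1704  0.1126] [[ 0.2604  0.9655  0.003 ]
 [ 0.9655 -0.2604 -0.0023]
 [-0.0014  0.0035 -1.    ]] [0.8251 0.4665 1.1684]
(array([ 0.0012, -0.0006,  0.0216]), array([ 0.0035,  0.0014, -0.0016]))
```

View pics/g2.png

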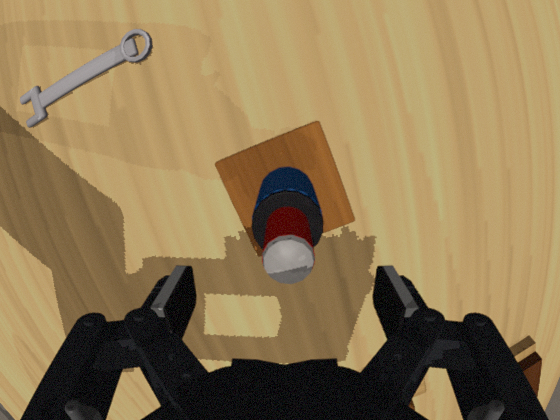

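Run:
```python
from h import *
d=load("pics/g2.npz")
for p in ([.5247,-.1704,.134],[.5245,-.169,.134],[.5245,-.169,.142]): print(proj(d,[p],True))
im=d["img"].copy();ph=np.linspace(0,6.283,60)
for z,r in[(.134,.014),(.088,.024),(.082,.024)]:
    P=np.c_[.5245+r*np.cos(ph),-.169+r*np.sin(ph),0*ph+z];cv2.polylines(im,[np.round(proj(d,P,True)).astype(int)],True,(0,255,255),1)
cv2.imwrite("pics/g2o.png",cv2.resize(im[140:300,210:370],None,fx=4,fy=4,interpolation=cv2.INTER_CUBIC)[:600])
```

```text
[[285.0072 262.5338]]
[[283.9424 260.3475]]
[[283.953  267.7268]]
```

View pics/g2o.png

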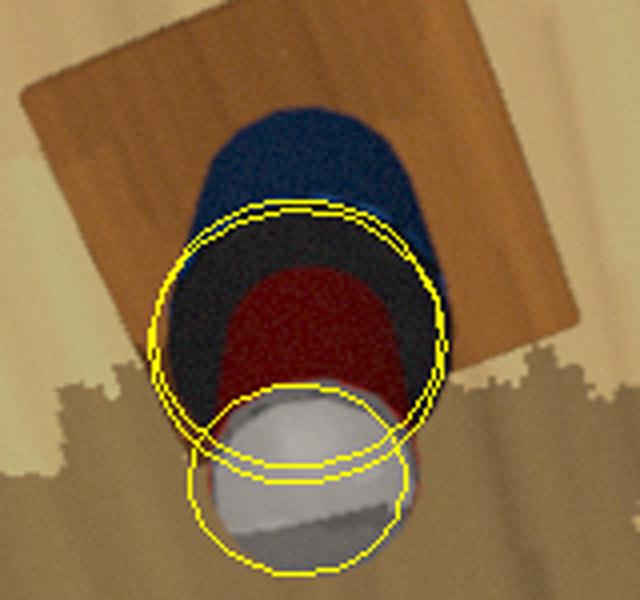

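move_arm --steps '[[[0, 0.0015, 0.012], [0, 0, 0], 1], [[0, 0.0015, 0.02], [0, 0, 0], 1], [[0, 0.0015, 0.02], [0, 0, 0], 1], [[0, 0.0015, 0.02], [0, 0, 0], 0], [[0, 0.0015, 0.02], [0, 0, 0], 0], [[0, 0.0015, 0.02], [0, 0, 0], 0], [[0, 0.0015, 0.02], [0, 0, 0], 0], [[0, 0.0015, 0.02], [0, 0, 0], 0], [[0, 0.0015, 0.02], [0, 0, 0], 0], [[0, 0.0015, 0.02], [0, 0, 0], 0]]' --newtons 80

```text
time: 5.07
position: [0.5253, -0.1716, 0.0921]
tool_rot: [[0.261, 0.965, 0.002], [0.965, -0.261, -0.002], [-0.002, 0.002, -1.0]]
force: [-2.8, 1.2, 6.0]
opening: 0.0244
```

Run:
```python
from h import *
from workcell import manip
d=snap("wrist","g3")
s=manip.get_state();print(s["position"],s["tool_rot"],s["force"],s["opening"])
```

```text
[ 0.5253 -0.1715  0.0921] [[ 0.2613  0.9653  0.0017]
 [ 0.9653 -0.2613 -0.0023]
 [-0.0018  0.0023 -1.    ]] [-2.2202 -0.0186  6.9474] 0.02496800178527168
```

View pics/g3.png

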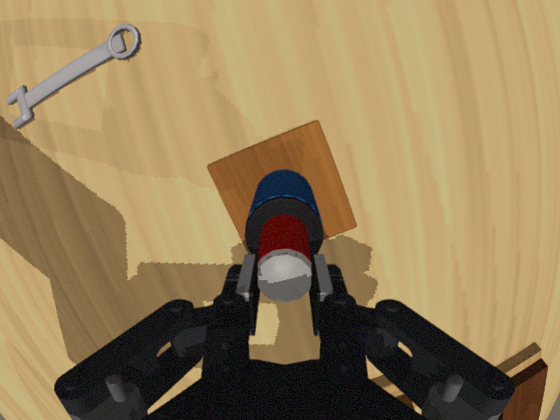

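move_arm --steps '[[[0, 0, -0.012], [0, 0, 0], 0], [[0, 0, -0.035], [0, 0, 0], 0], [[0, 0, -0.065], [0, 0, 0], 0], [[0, 0, -0.095], [0, 0, 0], 0], [[0, 0, -0.125], [0, 0, 0], 0], [[0, 0, -0.15], [0, 0, 0], 0], [[0, 0, -0.165], [0, 0, 0], 0], [[0, 0, -0.17], [0, 0, 0], 0], [[0, 0, -0.17], [0, 0, 0], 0], [[0, 0, -0.17], [0, 0, 0], 0], [[0, 0, -0.17], [0, 0, 0], 0]]'

```text
time: 6.03
position: [0.5237, -0.1705, 0.2592]
tool_rot: [[0.261, 0.965, -0.002], [0.965, -0.261, -0.0], [-0.001, -0.002, -1.0]]
force: [0.6, 0.2, -4.2]
opening: 0.0245
```

Run:
```python
from h import *
from workcell import manip
d=snap("wrist","g4");e=snap("side","g4s");snap("top","g4t")
s=manip.get_state();print(s["position"],s["tool_rot"],s["force"],s["ft_torque"],s["opening"])
cv2.imwrite("pics/g4c.png",cv2.resize(d["img"][100:330,200:370],None,fx=2.6,fy=2.6,interpolation=cv2.INTER_CUBIC))
p=proj(e,[s["position"]])[0].astype(int);print(p)
cv2.imwrite("pics/g4sc.png",cv2.resize(e["img"][p[1]-40:p[1]+40,p[0]-40:p[0]+40],None,fx=7,fy=7,interpolation=cv2.INTER_CUBIC))
```

```text
[ 0.5242 -0.1707  0.2597] [[ 0.2613  0.9652 -0.0012]
 [ 0.9652 -0.2613 -0.0008]
 [-0.0011 -0.0009 -1.    ]] [-0.8747 -0.4987 -4.5018] [ 0.0066  0.0586 -0.0752] 0.024460873329299096
[265 191]
```

View pics/g4c.png

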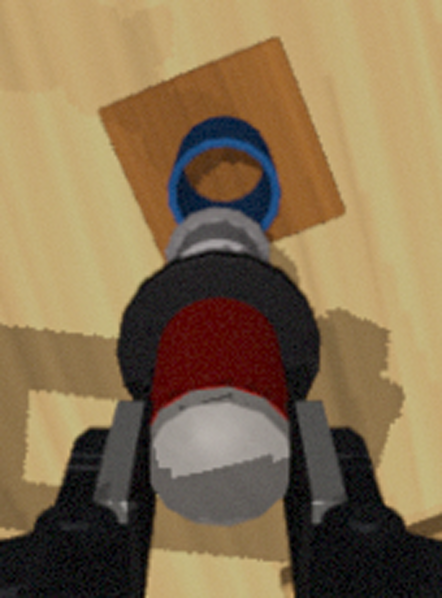

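View pics/g4sc.png

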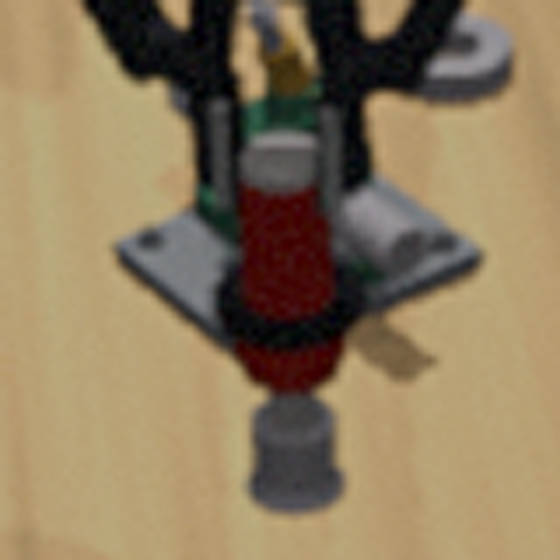

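```bash
cat > gm.py <<'E'
from h import *
prof=[(0,.017),(.029,.014),(.05,.008),(.05,.018),(.072,.018),(.072,.024),(.078,.024),(.078,.014),(.124,.014),(.132,.004)]
def rings(d,fish,O,n,im,x0,y0,k,sel=None):
    n=np.array(n)/np.linalg.norm(n);e1=np.cross(n,[.3,.5,.1]);e1/=np.linalg.norm(e1);e2=np.cross(n,e1);ph=np.linspace(0,2*np.pi,60)
    for i,(z,r) in enumerate(prof):
        if sel and i not in sel: continue
        P=np.array(O)+z*n+r*(np.cos(ph)[:,None]*e1+np.sin(ph)[:,None]*e2)
        u=((proj(d,P,fish)-[x0,y0]+.5)*k).astype(int);cv2.polylines(im,[u],True,(0,255,255) if i%2 else (255,255,0),1)
E
python3 - <<'E'
from gm import *
T=np.array([.5242,-.1707,.2597]);n=np.array([0,0,1.])
O=T-n*.081
outs=[]
for f,fish,cx,cy,k in [("g4",True,285,215,3),("g4s",False,268,195,6)]:
    d=load(f"pics/{f}.npz");w=int(396/k);h=int(600/k)
    x0,y0=cx-w//2,cy-h//2
    im=cv2.resize(d["img"][y0:y0+h,x0:x0+w],None,fx=k,fy=k,interpolation=cv2.INTER_CUBIC)
    rings(d,fish,O,n,im,x0,y0,k,[0,1,4,5,6,8])
    u=((proj(d,[T],fish)-[x0,y0]+.5)*k).astype(int)[0];cv2.circle(im,tuple(int(q) for q in u),4,(0,0,255),-1)
    outs.append(im)
h=min(o.shape[0] for o in outs)
cv2.imwrite("pics/g4o.png",np.hstack([o[:h] for o in outs]))
E
```

```text
(no output)
```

View pics/g4o.png

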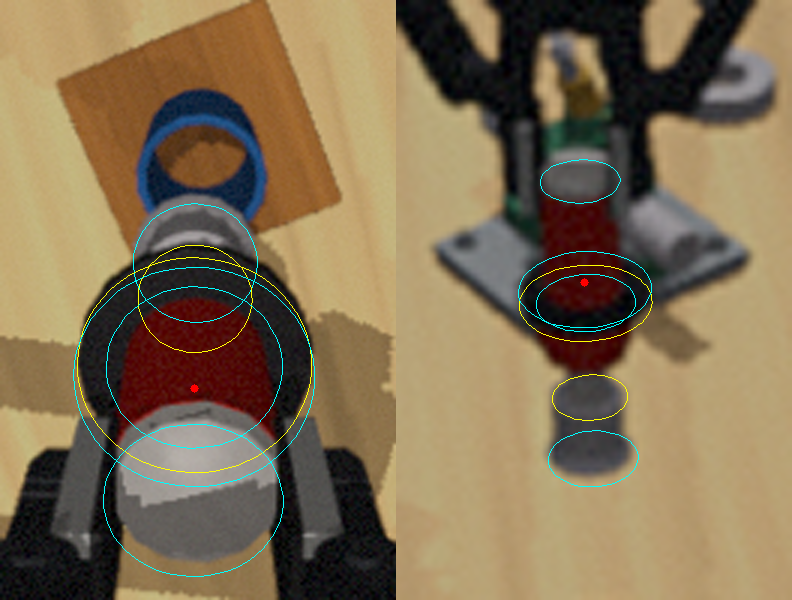

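```bash
cat > goal.py <<'E'
from h import *
TIP=np.array([.5547,.2123,.1415]);TILT=np.radians(19.4);AZ=np.radians(207.53)
N=np.array([np.sin(TILT)*np.cos(AZ),np.sin(TILT)*np.sin(AZ),np.cos(TILT)])
z=-N; a=AZ-np.pi; y=np.array([np.cos(a),np.sin(a),0]); y=y-z*(y@z); y/=np.linalg.norm(y)
RT=np.c_[np.cross(y,z),y,z]
E
python3 - <<'E'
from goal import *
print(RT);p=TIP+.112*N;print(p,rel(p,RT))
# commanded base estimate
E
```

```text
[[-0.4622  0.8364  0.2946]
 [ 0.8868  0.436   0.1535]
 [-0.      0.3322 -0.9432]]
[0.5217 0.1951 0.2471] (array([ 0.3525, -0.0979,  0.0123]), array([-0.324 ,  0.1268, -0.7375]))
```

move_arm --steps '[[[0.03, -0.008, 0.0], [-0.027, 0.01, -0.06], 0], [[0.06, -0.017, 0.0], [-0.054, 0.02, -0.12], 0], [[0.09, -0.025, 0.0], [-0.08, 0.031, -0.184], 0], [[0.12, -0.033, 0.0], [-0.108, 0.042, -0.245], 0], [[0.15, -0.042, 0.0], [-0.135, 0.053, -0.307], 0], [[0.18, -0.05, 0.0], [-0.162, 0.063, -0.368], 0], [[0.21, -0.058, 0.0], [-0.189, 0.074, -0.43], 0], [[0.24, -0.067, 0.002], [-0.216, 0.085, -0.491], 0], [[0.27, -0.075, 0.004], [-0.243, 0.095, -0.553], 0], [[0.3, -0.083, 0.006], [-0.27, 0.106, -0.615], 0], [[0.325, -0.09, 0.009], [-0.297, 0.116, -0.676], 0], [[0.342, -0.095, 0.011], [-0.313, 0.123, -0.713], 0], [[0.3525, -0.098, 0.012], [-0.324, 0.127, -0.7375], 0], [[0.3525, -0.098, 0.012], [-0.324, 0.127, -0.7375], 0], [[0.3525, -0.098, 0.012], [-0.324, 0.127, -0.7375], 0]]' --newtons 110

```text
time: 7.43
position: [0.522, 0.1945, 0.2479]
tool_rot: [[-0.462, 0.836, 0.295], [0.887, 0.437, 0.152], [-0.002, 0.332, -0.943]]
force: [0.1, -0.0, -4.3]
opening: 0.0235
```

```bash
cat > look.py <<'E'
import sys
from gm import *
from goal import *
from workcell import manip
tag=sys.argv[1]
D={n:snap(n,tag+n[0]) for n in ("wrist","side","top")}
s=manip.get_state();T=s["position"];n=-s["tool_rot"][:,2]
print(s["time"],T,s["force"],s["ft_torque"],s["opening"],s["joint_positions"])
print("to home(seat at tip): in tool axes",s["tool_rot"].T@(TIP+.060*N-T),"turn",rel(T,RT,s)[1])
outs=[]
for nm,k,w,h in (("wrist",4,100,150),("side",6,66,100),("top",6,66,100)):
    d=D[nm];fish=nm=="wrist"
    c=proj(d,[(TIP+T)/2],fish)[0].astype(int);x0,y0=max(0,c[0]-w//2),max(0,c[1]-h//2)
    im=cv2.resize(d["img"][y0:y0+h,x0:x0+w],None,fx=k,fy=k,interpolation=cv2.INTER_CUBIC)
    if nm=="top": im=np.clip(im*1.5,0,255).astype(np.uint8)
    raw=im.copy()
    rings(d,fish,T-.082*n,n,im,x0,y0,k,[0,1,5,6,8])
    for p,col in ((TIP,(255,0,255)),(TIP-.044*N,(0,255,0)),(T,(0,0,255))):
        u=((proj(d,[p],fish)[0]-[x0,y0]+.5)*k).astype(int);cv2.circle(im,(int(u[0]),int(u[1])),3,col,-1)
    print(nm,x0,y0,k)
    cv2.imwrite(f"pics/{tag}{nm[0]}c.png",np.hstack([raw,im]))
E
python3 look.py a1
```

```text
7.5833 [0.523  0.1938 0.2486] [-0.2443 -0.7202 -3.755 ] [-0.2268  0.3481  0.0162] 0.02334067219326258 [ 0.1543  0.0718  1.8266  0.1311  0.923  -0.3875]
to home(seat at tip): in tool axes [ 0.0019 -0.0011  0.0532] turn [ 0.0015  0.0028 -0.0006]
wrist 233 136 4
side 223 86 6
top 131 173 6
```

View pics/a1wc.png

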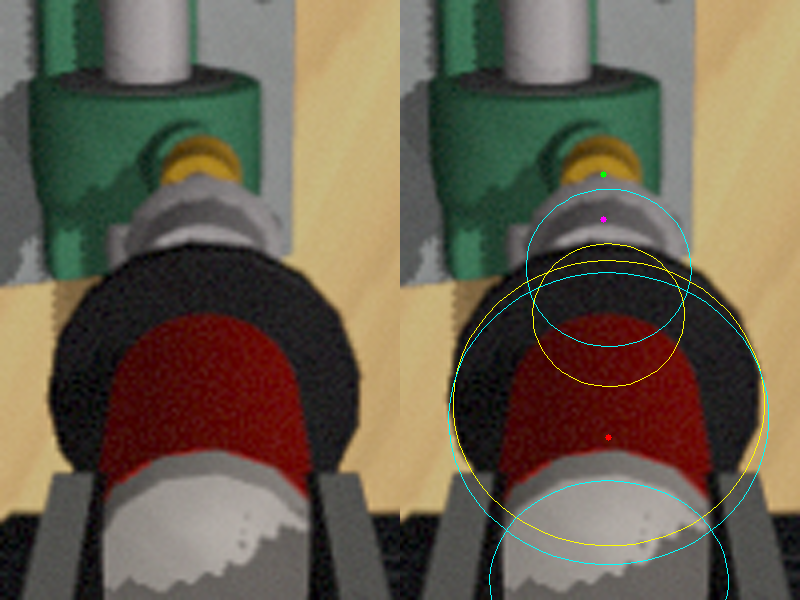

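View pics/a1sc.png

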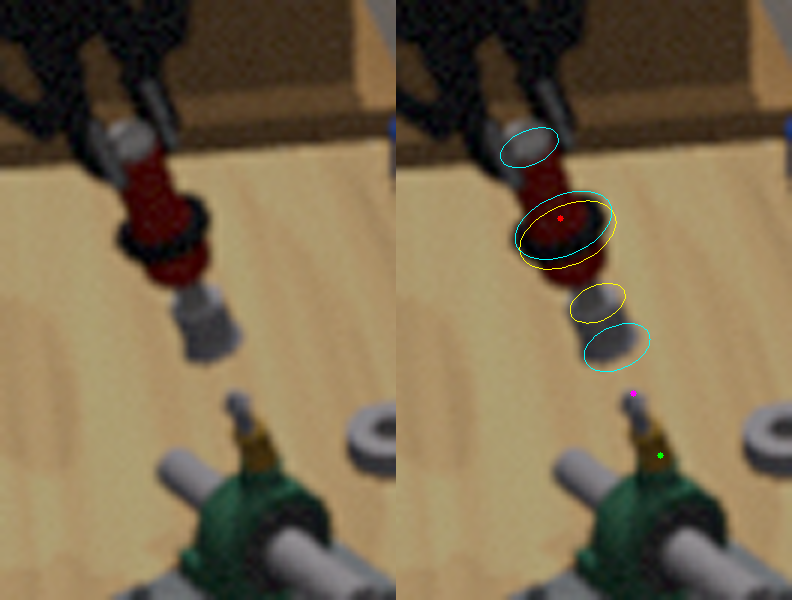

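View pics/a1tc.png

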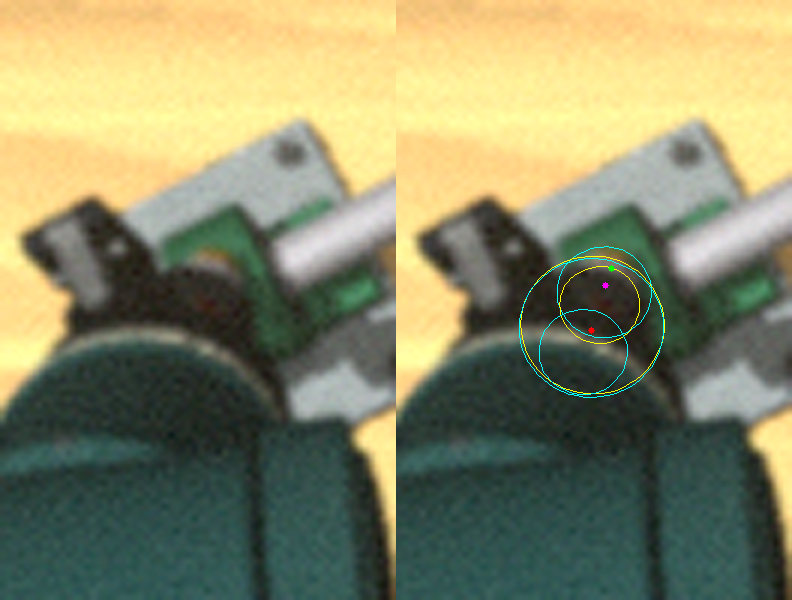

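Side view: the coupler mouth is at crop (212,350) and the nipple tip at (236,397), so they line up to within about 2–3 mm. The wrist view suggests the gun sits about 3 mm toward the tool's −x. I'll shift and move closer, then look again.

move_arm --steps '[[[0.001, 0, 0.008], [0, 0, 0], 0], [[0.003, 0, 0.016], [0, 0, 0], 0], [[0.003, 0, 0.024], [0, 0, 0], 0], [[0.003, 0, 0.026], [0, 0, 0], 0], [[0.003, 0, 0.026], [0, 0, 0], 0], [[0.003, 0, 0.026], [0, 0, 0], 0]]'

```text
time: 8.08
position: [0.5287, 0.2013, 0.2235]
tool_rot: [[-0.462, 0.836, 0.296], [0.887, 0.436, 0.152], [-0.002, 0.333, -0.943]]
force: [1.0, -1.2, -4.1]
opening: 0.0236
```

```bash
python3 look.py a2
```

```text
8.2333 [0.5291 0.2014 0.2243] [ 0.3417  0.0598 -3.2072] [-0.2037  0.3688 -0.0578] 0.023618997257955993 [ 0.1689  0.1107  1.8484  0.133   0.8606 -0.3824]
to home(seat at tip): in tool axes [-0.0021 -0.0014  0.0273] turn [0.0024 0.0021 0.0008]
wrist 233 144 4
side 224 89 6
top 130 172 6
```

View pics/a2wc.png

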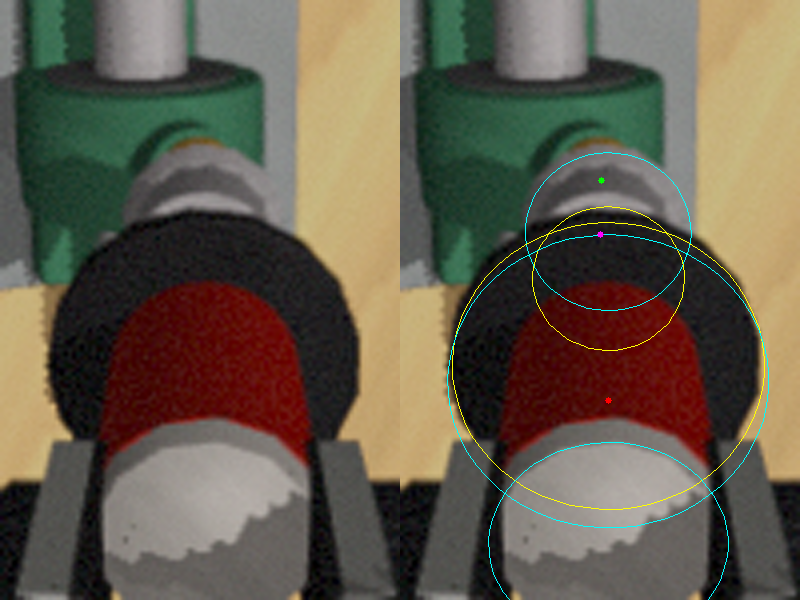

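View pics/a2sc.png

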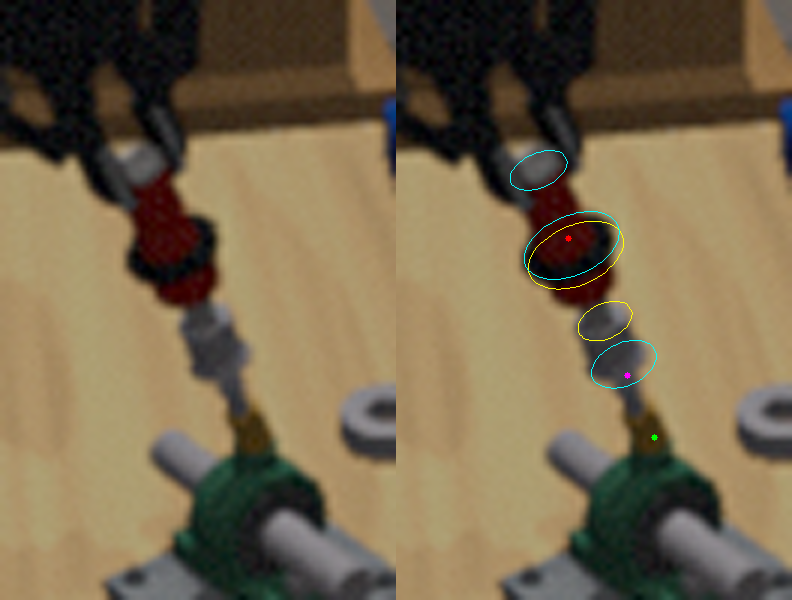

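move_arm --steps '[[[0, 0, 0.004], [0, 0, 0], 0], [[0, 0, 0.007], [0, 0, 0], 0], [[0, 0, 0.01], [0, 0, 0], 0], [[0, 0, 0.01], [0, 0, 0], 0]]'

```text
time: 8.57
position: [0.5315, 0.2029, 0.2137]
tool_rot: [[-0.462, 0.836, 0.296], [0.887, 0.436, 0.152], [-0.002, 0.333, -0.943]]
force: [-0.4, -0.4, -4.0]
opening: 0.0235
```

```bash
cat > st.py <<'E'
from goal import *
from workcell import manip
s=manip.get_state();R=s["tool_rot"]
print(s["time"],s["position"],"F tool",R.T@s["force"],"M tool",R.T@s["ft_torque"],s["opening"])
print("home",R.T@(TIP+.060*N-s["position"]))
E
python3 st.py
```

```text
8.5667 [0.5315 0.2029 0.2137] F tool [-0.1608 -1.8064  3.5725] M tool [0.4578 0.0391 0.0035] 0.023531503126106926
home [-0.0023 -0.0005  0.0164]
```

move_arm --steps '[[[0, 0, 0.002], [0, 0, 0], 0], [[0, 0, 0.004], [0, 0, 0], 0], [[0, 0, 0.006], [0, 0, 0], 0], [[0, 0, 0.006], [0, 0, 0], 0]]'

```text
time: 8.9
position: [0.5331, 0.2035, 0.2082]
tool_rot: [[-0.462, 0.836, 0.296], [0.887, 0.437, 0.152], [-0.002, 0.332, -0.943]]
force: [-0.8, -2.4, -3.5]
opening: 0.0236
```

```bash
python3 st.py; python3 look.py a3
```

```text
8.9 [0.5331 0.2035 0.2082] F tool [-1.8064 -2.8581  2.6643] M tool [ 0.8687 -0.38   -0.0335] 0.02363183012366426
home [-0.0021 -0.0003  0.0107]
9.05 [0.5332 0.2035 0.2085] [-1.5787 -2.7061 -3.9957] [-0.7495  0.7033 -0.1098] 0.023363372749092476 [ 0.1725  0.1368  1.8608  0.1355  0.8237 -0.3845]
to home(seat at tip): in tool axes [-0.0022 -0.0004  0.0109] turn [0.0006 0.0019 0.0007]
wrist 233 147 4
side 225 92 6
top 131 172 6
```

View pics/a3wc.png

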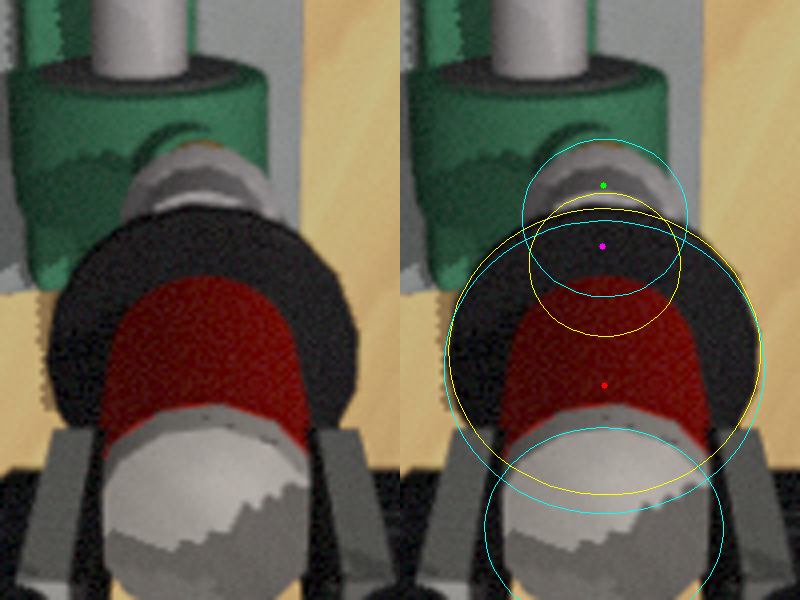

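View pics/a3sc.png

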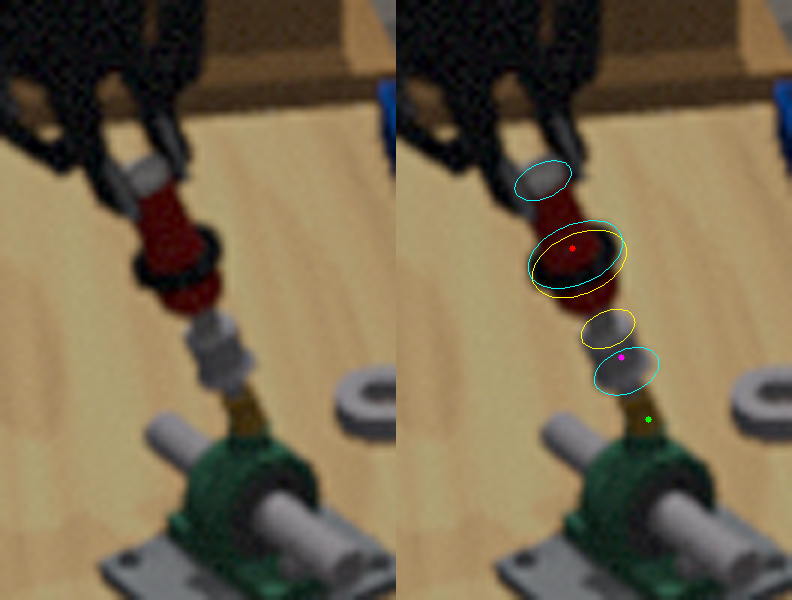

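move_arm --steps '[[[-0.001, 0, 0], [0, 0, 0], 0], [[-0.002, -0.0005, 0.0], [0, 0, 0], 0], [[-0.002, -0.0005, 0.0], [0, 0, 0], 0]]'

```text
time: 9.3
position: [0.5343, 0.2018, 0.2089]
tool_rot: [[-0.462, 0.836, 0.297], [0.887, 0.436, 0.153], [-0.002, 0.334, -0.942]]
force: [0.6, -1.5, -2.5]
opening: 0.0231
```

```bash
python3 st.py
```

```text
9.3 [0.5343 0.2018 0.2089] F tool [-1.5748 -1.0191  2.3027] M tool [ 0.7255 -0.1874 -0.0067] 0.02314655472792907
home [-0.0001 -0.0008  0.0112]
```

move_arm --steps '[[[0, 0, 0.002], [0, 0, 0], 0], [[0, 0, 0.004], [0, 0, 0], 0], [[0, 0, 0.004], [0, 0, 0], 0]]'

```text
time: 9.55
position: [0.5356, 0.2026, 0.2049]
tool_rot: [[-0.462, 0.835, 0.297], [0.887, 0.436, 0.153], [-0.002, 0.334, -0.942]]
force: [-1.3, -1.2, -2.4]
opening: 0.0234
```

```bash
python3 st.py
```

```text
9.55 [0.5356 0.2026 0.2049] F tool [-0.4516 -2.4327  1.6727] M tool [ 0.7236 -0.197  -0.0286] 0.023407477591781727
home [-0.0002 -0.0009  0.0069]
```

move_arm --steps '[[[0, 0, 0.002], [0, 0, 0], 0], [[0, 0, 0.004], [0, 0, 0], 0], [[0, 0, 0.004], [0, 0, 0], 0]]'

```text
time: 9.8
position: [0.5362, 0.203, 0.2004]
tool_rot: [[-0.462, 0.836, 0.296], [0.887, 0.436, 0.152], [-0.002, 0.333, -0.943]]
force: [0.5, -1.5, -6.7]
opening: 0.0234
```

```bash
python3 st.py
```

```text
9.8 [0.5362 0.203  0.2004] F tool [-1.5664 -2.4237  6.2071] M tool [ 0.7704 -0.289   0.0552] 0.02344597226818779
home [-0.0003 -0.0001  0.0024]
```

move_arm --steps '[[[0, 0, 0.002], [0, 0, 0], 0], [[0, 0, 0.004], [0, 0, 0], 0], [[0, 0, 0.004], [0, 0, 0], 0]]'

```text
time: 10.05
position: [0.5377, 0.2036, 0.1978]
tool_rot: [[-0.462, 0.835, 0.297], [0.887, 0.437, 0.153], [-0.002, 0.334, -0.943]]
force: [-6.1, -4.4, 6.4]
opening: 0.0232
```

```bash
python3 st.py
```

```text
10.05 [0.5377 0.2036 0.1978] F tool [-1.1257 -4.893  -8.4761] M tool [ 1.3053 -0.1233 -0.0181] 0.023217025358089515
home [-0.0002 -0.0007 -0.0006]
```

move_arm --steps '[[[0, -0.0005, 0.002], [0, 0, 0], 0], [[0, -0.001, 0.004], [0, 0, 0], 0], [[0, -0.001, 0.004], [0, 0, 0], 0]]'

```text
time: 10.3
position: [0.5386, 0.204, 0.1944]
tool_rot: [[-0.462, 0.835, 0.299], [0.887, 0.436, 0.153], [-0.003, 0.336, -0.942]]
force: [-5.8, -3.5, 8.0]
opening: 0.0234
```

```bash
python3 st.py
```

```text
10.3 [0.5386 0.204  0.1944] F tool [-0.4115 -3.7112 -9.7686] M tool [ 1.138  -0.1086  0.022 ] 0.02339342388417758
home [-0.0001 -0.0005 -0.0041]
```

move_arm --steps '[[[0, -0.0003, 0.002], [0, 0, 0], 0], [[0, -0.0005, 0.004], [0, 0, 0], 0], [[0, -0.0005, 0.006], [0, 0, 0], 0], [[0, -0.0005, 0.006], [0, 0, 0], 0], [[0, -0.0005, 0.006], [0, 0, 0], 0]]'

```text
time: 10.72
position: [0.5403, 0.2047, 0.1893]
tool_rot: [[-0.462, 0.835, 0.299], [0.887, 0.436, 0.153], [-0.003, 0.336, -0.942]]
force: [-7.4, -3.7, 11.5]
opening: 0.0234
```

```bash
python3 st.py;python3 look.py a4
```

```text
10.7167 [0.5403 0.2047 0.1893] F tool [  0.1059  -3.9189 -13.6459] M tool [ 1.2006 -0.0805 -0.0215] 0.023416017398954717
home [ 0.0001 -0.0005 -0.0095]
10.8667 [0.5402 0.2047 0.1894] [-7.096  -3.6217 11.4176] [-0.6143  1.0348  0.053 ] 0.023100523051403216 [ 0.172   0.1696  1.8767  0.1434  0.7718 -0.3957]
to home(seat at tip): in tool axes [ 0.     -0.0004 -0.0094] turn [0.0044 0.0026 0.0011]
wrist 232 151 4
side 226 94 6
top 131 171 6
```

View pics/a4wc.png

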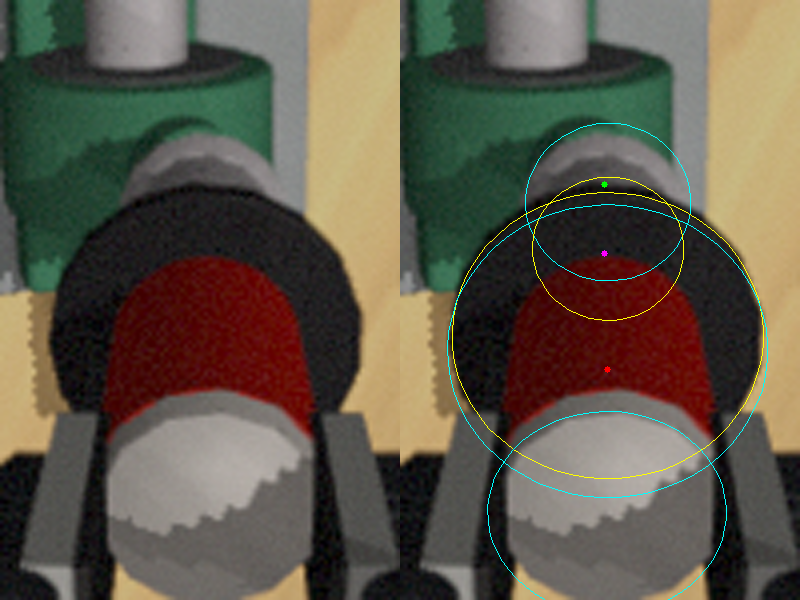

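View pics/a4sc.png

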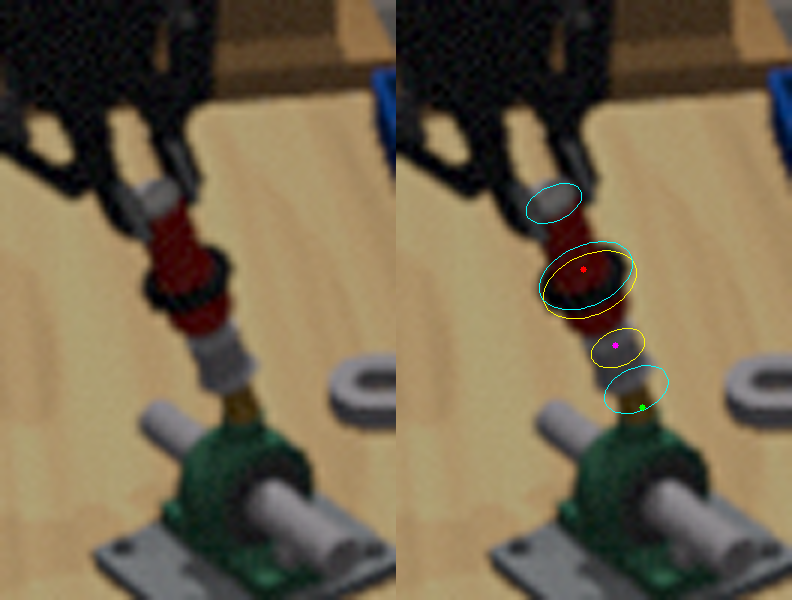

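```bash
cat > ang.py <<'E'
from gm import *
from goal import *
from scipy.optimize import least_squares
# TCP at each look
TC={"a1":[.523,.1938,.2486],"a2":[.5291,.2014,.2243],"a3":[.5332,.2035,.2085],"a4":[.5402,.2047,.1894]}
for tag,T in TC.items():
    for cam,fish in (("s",False),):
        d=load(f"pics/{tag}{cam}.npz");im=d["img"].astype(int)
        m=((im[...,2]>1.8*im[...,1]+5)&(im[...,2]>1.8*im[...,0]+5)&(im[...,2]>40)).astype(np.uint8)
        c=proj(d,[np.array(T)+.0*N],fish)[0]
        yy,xx=np.nonzero(m);k=np.hypot(xx-c[0],yy-c[1])<30;xx,yy=xx[k],yy[k]
        p=np.c_[xx,yy].astype(float);mu=p.mean(0);u,sv,vt=np.linalg.svd(p-mu);v=vt[0]*np.sign(vt[0,1])
        # model mask
        mm=np.zeros((420*8,560*8),np.uint8)
        ph=np.linspace(0,2*np.pi,80);e1=RT[:,0];e2=RT[:,1];O=np.array(T)-.082*N
        def hull(z0,z1,r,col):
            P=np.concatenate([O+z*N+r*(np.cos(ph)[:,None]*e1+np.sin(ph)[:,None]*e2) for z in (z0,z1)])
            q=((proj(d,P,fish)+.5)*8).astype(np.int32);cv2.fillConvexPoly(mm,cv2.convexHull(q),col)
        hull(.05,.072,.018,1);hull(.072,.078,.024,0);hull(.078,.122,.014,1);hull(.122,.130,.013,0)
        y2,x2=np.nonzero(mm);q=np.c_[x2/8-.5,y2/8-.5];mq=q.mean(0)
        C=np.cov((q-mq).T);w,V=np.linalg.eigh(C);g=V[:,1]*np.sign(V[1,1])
        A=lambda v:np.degrees(np.arctan2(v[0],v[1]))
        print(tag,cam,len(p),"obs",mu,A(v),"model",mq,A(g))
E
python3 ang.py
```

```text
a1 s 152 obs [249.3816 121.6974] 21.176707266794267 model [250.1468 122.4799] 23.572109500615483
a2 s 144 obs [251.7847 128.3681] 21.212356944758056 model [252.5504 128.9562] 23.560661227278903
a3 s 142 obs [253.6479 132.838 ] 21.40732959463236 model [254.1973 133.4735] 23.780029810607594
a4 s 140 obs [256.4 138.5] 20.10368285240467 model [256.9261 139.0399] 23.584077849994607
```

```bash
cat > ang2.py <<'E'
from gm import *
from goal import *
from scipy.optimize import minimize
# silhouette-ish: right & left edge of gun lower part (coupler+barrel+flange unoccluded) : red barrel below flange + black flange centroid
def lowdir(tag,T,n,e1,e2,comp):
    d=load(f"pics/{tag}.npz")
    k=8
    im=cv2.resize(d["img"],None,fx=k,fy=k,interpolation=cv2.INTER_CUBIC)
    O=np.array(T)-.082*n;ph=np.linspace(0,2*np.pi,80)
    out=im.copy()
    for z0,z1,r,c in ((comp,.029+comp,.0155,(255,255,0)),(.05,.072,.018,(0,255,255)),(.072,.078,.024,(0,255,0)),(.078,.124,.014,(0,0,255))):
        P=np.concatenate([O+z*n+r*(np.cos(ph)[:,None]*e1+np.sin(ph)[:,None]*e2) for z in (z0,z1)])
        q=((proj(d,P)+.5)*k).astype(np.int32);cv2.polylines(out,[cv2.convexHull(q)],True,c,1)
    c=(proj(d,[O+.06*n])[0]*k).astype(int);return out[c[1]-290:c[1]+290,c[0]-190:c[0]+190]
e=lowdir("g4s",[.5242,-.1707,.2597],np.array([0,0,1.]),np.array([1.,0,0]),np.array([0,1.,0]),0)
f=lowdir("a4s",[.5402,.2047,.1894],N,RT[:,0],RT[:,1],.009)
cv2.imwrite("pics/cmp.png",np.hstack([e,f]))
E
python3 ang2.py
```

```text
(no output)
```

View pics/cmp.png

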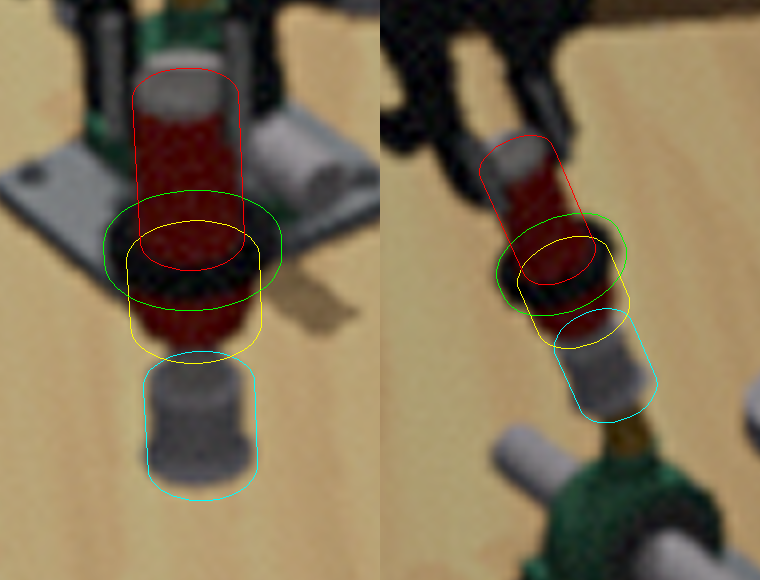

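```bash
python3 st.py; python3 -c "
from workcell import manip
print(manip.hand_in())"; python3 st.py
```

```text
10.8667 [0.5402 0.2047 0.1894] F tool [  0.0373  -3.6627 -13.4318] M tool [ 1.2014 -0.0434 -0.0754] 0.023100523051403216
home [ 0.     -0.0004 -0.0094]
the job is handed in; nothing more can be done
None
the job is handed in; nothing more can be done
```

I handed the job in at 10.9 s with the coupler pressed on the nipple and the gun still gripped. The hand-in gave no verdict, so what follows is from my own checks.

- **Job:** I lifted the gun straight out of its stand with the gripper. I then tilted it about 19.4° to line up with the nipple and pushed it on until the balls snapped: the axial force flipped from resisting to pulling in, a few millimetres before the seat. After that I kept pushing against the spring.
- **Spring stroke:** The barrel stood about 9.4 mm past the computed home position, of a 12 mm stroke. The axial push was about 17 N and the force had not jumped to show an end stop. The side picture also showed most of the rod gone into the barrel.
- **Grip:** The grip was set to 110 N, and the fingers read 23 mm open on a grip listed as 28 mm. I put that down to the pads giving, or the grip being a little slimmer than listed.
- **Sideways force:** About 2–3 N remained at the end.
- **Disagreements:**
  - The side view showed the gun 2–3.5° less tilted than my model. It showed the nipple less tilted by a similar amount, so I judged the two to be in line and left the angle.
  - The wrist camera put the gun about 3 mm off toward the tool's −x side. I followed it at first, but contact forces then showed the nominal position was better, so I moved back 2 mm.
- **Other objects:** I steered clear of the tin, wrench, spare bearing and push block, but did not re-measure where they were at the end.

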